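# Line up rock cores by size for weighing

## Robot

A 7-joint arm with a two-finger parallel gripper is mounted at the origin on the work surface. World frame = base frame: x ahead of the robot, y to its left, z up, the work surface at z = 0. Lengths are in m, angles in rad, forces in N, time in s.
With the tool pointing down it reaches from about 0.4 to 0.9 m from the base axis. Payload 5.5 kg.
Tool frame: the origin (TCP) lies between the finger pads; the fingertips stand 17 mm ahead of it and the grasp point (between the pads) lies 2 mm behind it; z points along the fingers, y is the line along which they close (so a half turn about z gives the same grasp; the last joint's range is limited). The gripper opens to 92 mm and grips with 3 to 60 N. Pads are 19 mm wide; open, the fingers measure 130 mm over their backs; the gripper's body (75 mm by 190 mm) begins 47 mm behind the grasp point.
Start: joints at [1.458, 0.501, -0.427, 1.55, 0.221, 1.138, -0.21], TCP at [0.239, -0.605, 0.244] pointing down, gripper open.
Joint ranges: [-2.88, 2.88], [-0.31, 2.03], [-1.54, 1.56], [0.2, 2.42], [-1.41, 4.55], [0.19, 2.02], [-2.57, 2.57]. Speed limits (rad/s): [2.57, 2.57, 3.14, 3.14, 3.14, 3.14, 3.14].

## Interface

Orientations are given as a rotation vector (axis times angle).
In Python, from bench import manip gives the robot as it stands. The module is installed in compiled form; this text tells all that it offers.
- The arm moves only by the tool servo_tool, never from a script. Its argument "steps" is a list of rows, each a list of 5 numbers: the opening, from 0 (shut) to 1 (fully open), then the shift along the tool's x, y, z in mm, then the turn about the tool's z in units of 10 degrees (1.0 is 10 degrees). A call has exactly 5 rows; each row shifts and turns the commanded pose from where the row before left it, along the tool's axes as they then stand; what a row does not reach is not made up. A row lasts 1/8 s, in which the tool goes at most 62.5 mm and 10.7 degrees, less where a joint would pass 70% of its speed; a pose out of reach is approached as far as the arm can. A call is refused whole if a number of a shift passes 62.5 or a number of a turn 1, either way. A call with a gripper value outside its range is refused whole. The fingers move at their own pace and stop on an object; "grip_force" is the grip in N (left out, the last holds). Time passes only in rows, so rows that do not move let the fingers close, or fill a call up. It gives the time, the measured TCP pose, the force, the opening and the grip force at its end, in the units of the state.
- manip.get_obs(): the state, without advancing time (a new reading comes with each control period).
- manip.snapshot(name): name is "scene" or "side" or "wrist"; returns the picture (420x560x3 uint8, red, green, blue); there is no depth.
- manip.get_calibration(name): a dict with "fovy" (degrees; the focal length in pixels is half the picture's height over the tangent of half this angle, whatever the lens; pixels are square), "cx", "cy" (the principal point, pixels), "k1" (the pictures are not rectified: a ray, as slopes to the right and down, at radius r is drawn at 1 + k1 r^2 times it, then the intrinsics apply), "world_from_camera" (4x4, takes a point from camera to world coordinates). Camera axes: x right, y up, looking along -z (the intrinsics and any distortion apply to the point x, -y, -z); pixel columns grow to the right and rows downward; lengths in m; the calibration is good to about 2 mm. A picture is of the moment at which its call begins: read the wrist's pose just before it. get_calibration takes no time and is no camera call; for the wrist camera it gives the pose at the moment of the call.
- manip.sign_off(): hands the job in; it is judged then, once.
The state is a dict: "clock": time; "joint_pos": joint angles; "dq": joint speeds; "tau": joint torques, N m; "position": TCP position; "eef_rot": TCP orientation; "wrist_force": force on the tool from outside, world axes, zero at the start; "moment": the same for the moment, N m; "opening": finger opening in m; "finger_force": force on a finger pad.
Only numpy, scipy, OpenCV 4.12 (cv2) and the standard library are available. Lean on these libraries where they do the work, as an engineer would, in place of code of your own. Each camera call takes 0.05 s, during which the arm holds its last target. There are 200 camera calls.

## Task

Line the four pale rock cores up in order of size on the wooden specimen board, one standing upright in the middle of each white disc: the smallest on the disc next to the balance, then the next larger, and so on to the largest at the far end. Keep the cores upright all the time, and do not knock over the little amber glass jar that stands among them.

Things in the scene. Friction and masses are not known exactly. Their poses are not given: they have to be found in the camera images.
- core24_mid (a point): The smallest of four pale grey-beige rock cores: a plain upright stone cylinder 24 mm in diameter and 36 mm tall, 40 g or so, standing loose on the table. The point is its centre, half-way up (18 mm above its foot); z is its own axis. It may be gripped across any diameter.
- core34_mid (a point): The second smallest of four pale grey-beige rock cores: a plain upright stone cylinder 34 mm in diameter and 46 mm tall, 102 g or so, standing loose on the table. The point is its centre, half-way up (23 mm above its foot); z is its own axis. It may be gripped across any diameter.
- core44_mid (a point): The second largest of four pale grey-beige rock cores: a plain upright stone cylinder 44 mm in diameter and 56 mm tall, 209 g or so, standing loose on the table. The point is its centre, half-way up (28 mm above its foot); z is its own axis. It may be gripped across any diameter.
- core54_mid (a point): The largest of four pale grey-beige rock cores: a plain upright stone cylinder 54 mm in diameter and 66 mm tall, 370 g or so, standing loose on the table. The point is its centre, half-way up (33 mm above its foot); z is its own axis. It may be gripped across any diameter.
- disc0_top (a point): One of four identical white ceramic discs, 66 mm in diameter and 4 mm thick, fixed in one row on a brown wooden board (310 x 100 mm, 12 mm thick), centres about 75 mm apart. The numbers say nothing about the order along the row: that differs from start to start. The point is the centre of its flat top face, 16 mm above the table.
- disc1_top (a point): One of four identical white ceramic discs, 66 mm in diameter and 4 mm thick, fixed in one row on a brown wooden board (310 x 100 mm, 12 mm thick), centres about 75 mm apart. The numbers say nothing about the order along the row: that differs from start to start. The point is the centre of its flat top face, 16 mm above the table.
- disc2_top (a point): One of four identical white ceramic discs, 66 mm in diameter and 4 mm thick, fixed in one row on a brown wooden board (310 x 100 mm, 12 mm thick), centres about 75 mm apart. The numbers say nothing about the order along the row: that differs from start to start. The point is the centre of its flat top face, 16 mm above the table.
- disc3_top (a point): One of four identical white ceramic discs, 66 mm in diameter and 4 mm thick, fixed in one row on a brown wooden board (310 x 100 mm, 12 mm thick), centres about 75 mm apart. The numbers say nothing about the order along the row: that differs from start to start. The point is the centre of its flat top face, 16 mm above the table.
- balance: Laboratory balance: white case 160 x 170 mm with a flat steel pan 100 x 150 mm, 59 mm high in all, fixed just beyond one end of the row of discs (either end, differing from start to start; a steel tray of pebbles 35 mm high stands beyond the other end). Its centre is about 150 mm from the nearest disc's centre. Origin: the centre of its underside, on the table; x points away from the robot, across the row of discs; y along the row.
- vial: Small amber glass jar with a white cap, 26 mm in diameter, 45 mm tall, standing loose among the cores. Origin: the centre of its underside. The bystanders among the cores (this jar, a brass weight, a black rubber stopper) are at most 45 mm tall and 28 mm wide.
There are look-alikes about, which are no part of the job. Leave any green look-alike of the part that bears core34_mid alone. What is shaped like the part that bears core24_mid but pink is not meant.

How it is judged:
By the outcome, as a careful person would: the job done as asked, in the order asked, and still so for the second after the job is handed in, with the robot touching nothing.
It also fails if it takes over 112 s, if anything falls off the work surface, if the arm or the gripper's body presses on something with over 40 N, if the wrist force passes 120 N, or if a joint passes its speed limit or range.

## Working session

There is one attempt and no reset: what is moved stays moved. The work goes in short steps, Python scripts to look and compute and a tool call to move; the robot and the scene stay as the last step left them, time stands still between calls to the robot, and variables do not carry over. Pictures are saved under pics/ and viewed, at most 14 in all, crops included, and the job is handed in when it is done.

Besides the shell and the picture viewer there is one more tool, called after "Call:" as name([rows], argument=value, ...), one row to a line, values as JSON. servo_tool: Moves the arm, as the interface text tells. Its arguments: {"type":"object","properties":{"steps":{"type":"array","items":{"type":"array","items":{"type":"number"}}},"grip_force":{"type":"number"}},"required":["steps"]}

```bash
mkdir -p pics; cat > h.py <<'E'
import numpy as np, cv2
from scipy.spatial.transform import Rotation as R
from bench import manip
def snap(n,f):
    c=manip.get_calibration(n); im=manip.snapshot(n); cv2.imwrite(f,im[:,:,::-1]); return im,c
def ray(c,u,v):
    f=210/np.tan(np.radians(c["fovy"])/2); K=np.array([[f,0,c["cx"]],[0,f,c["cy"]],[0,0,1.]])
    p=cv2.undistortPoints(np.array([[[u,v]]],float),K,np.array([c["k1"],0,0,0,0.]))[0,0]
    # cv2 distortion model: x*(1+k1 r^2)
    T=np.array(c["world_from_camera"]); return T[:3,3],T[:3,:3]@np.array([p[0],-p[1],-1])
def onz(c,u,v,z):
    o,d=ray(c,u,v); return o+d*(z-o[2])/d[2]
def proj(c,P):
    f=210/np.tan(np.radians(c["fovy"])/2); T=np.array(c["world_from_camera"])
    q=T[:3,:3].T@(np.asarray(P)-T[:3,3]); x,y=q[0]/-q[2],-q[1]/-q[2]; s=1+c["k1"]*(x*x+y*y)
    return f*x*s+c["cx"],f*y*s+c["cy"]
E
python3 - <<'E'
from h import *
for n in("scene","side"):
    im,c=snap(n,f"pics/{n}0.png"); print(n,c["fovy"],c["k1"],np.round(c["world_from_camera"],3).tolist())
o=manip.get_obs();print(o["clock"],o["position"],R.from_rotvec(o["eef_rot"]).as_matrix().round(3).tolist(),o["opening"])
E
```

```text
scene 51.784479991465545 -0.13134170105562512 [[-0.093, -0.597, 0.797, 1.282], [0.996, -0.069, 0.064, 0.04], [0.017, 0.799, 0.601, 0.591], [0.0, 0.0, 0.0, 1.0]]
side 54.419545580622724 0.029962913233538682 [[-0.775, 0.42, -0.472, 0.207], [-0.632, -0.531, 0.565, 0.435], [-0.013, 0.736, 0.677, 0.586], [0.0, 0.0, 0.0, 1.0]]
0.1 [ 0.23826784 -0.6040975   0.24275598] [[0.93, 0.367, -0.001], [0.367, -0.93, 0.002], [0.0, -0.002, -1.0]] 0.09180951966218617
```

View pics/scene0.png

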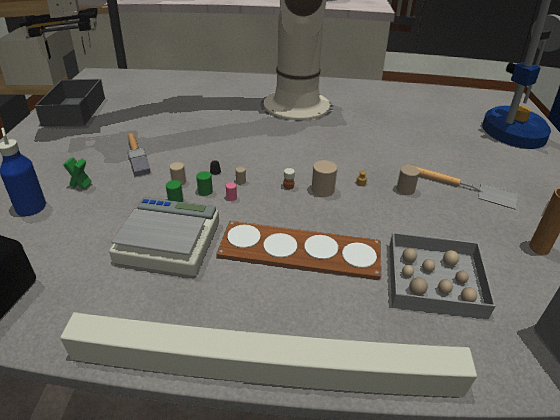

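View pics/side0.png

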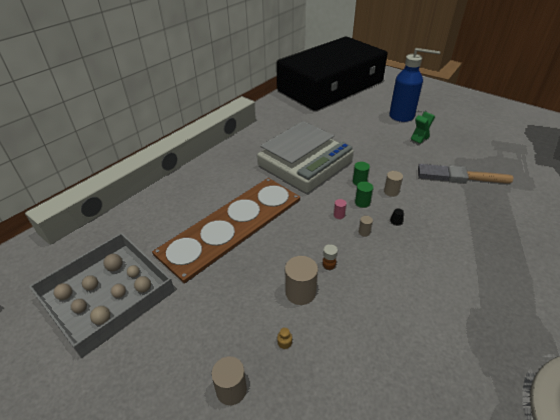

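The scene view shows four beige cores at about (177,174), (241,176), (324,179) and (408,181). The green cylinders (174,190) and (205,183) and the pink one (231,191) are look-alikes, to be left alone. The jar is at (289,178). The balance is on the left, so the order runs from disc (244,236) to (280,245), (321,247) and (359,255).

```bash
cat > m.py <<'E'
from h import *
S={24:(241,176),34:(177,174),44:(408,181),54:(324,179)}; D={24:(366,226),34:(394,184),44:(229,381),54:(301,280)}
DS=[(244,236),(280,245),(321,247),(359,255)];DD=[(273,196),(243,211),(217,233),(184,251)]
def blobs(m):
    n,l,s,ce=cv2.connectedComponentsWithStats(m.astype(np.uint8),connectivity=4); return l,s,ce
for n,seeds,ds in(("scene",S,DS),("side",D,DD)):
    im=cv2.imread(f"pics/{n}0.png")[:,:,::-1]; c=manip.get_calibration(n)
    h=cv2.cvtColor(np.ascontiguousarray(im),cv2.COLOR_RGB2HSV)
    m=(h[...,0]>5)&(h[...,0]<25)&(h[...,1]>45)&(h[...,2]>40)
    l,s,ce=blobs(m)
    for d,(u,v) in seeds.items():
        k=l[v,u]; b=s[k]; hh=(d+12)/2000; u0,v0=b[0]+(b[2]-1)/2,b[1]+(b[3]-1)/2
        P=onz(c,u0,v0,hh); f=210/np.tan(np.radians(c["fovy"])/2); dist=np.linalg.norm(P-np.array(c["world_from_camera"])[:3,3])
        print(n,d,k,b,"bbox",P.round(4),"cent",onz(c,*ce[k],hh).round(4),"wid",round(b[2]*dist/f,4))
    l,s,ce=blobs((h[...,1]<40)&(h[...,2]>150))
    for u,v in ds:
        k=l[v,u]; print(n,"disc",s[k],onz(c,*ce[k],.016).round(4))
a=cv2.imread("pics/scene0.png")[145:275,150:430]; b=cv2.imread("pics/side0.png")[150:410,140:420]
cv2.imwrite("pics/crop.png",np.hstack([cv2.resize(a,(560,260)),cv2.resize(b,None,fx=1,fy=1)])[:,:800])
E
python3 m.py
```

```text
scene 24 262 [236 167  10  18 153] bbox [ 0.4477 -0.1087  0.018 ] cent [ 0.446  -0.1097  0.018 ] wid 0.0236
scene 34 260 [170 162  16  23 250] bbox [ 0.4616 -0.257   0.023 ] cent [ 0.4562 -0.2582  0.023 ] wid 0.0385
scene 44 261 [397 164  64  31 861] bbox [0.4233 0.3346 0.028 ] cent [0.4215 0.3162 0.028 ] wid 0.158
scene 54 259 [312 160  25  37 770] bbox [0.457  0.0864 0.033 ] cent [0.4567 0.0855 0.033 ] wid 0.0576
scene disc [228 225  33  22 573] [ 0.6528 -0.0707  0.016 ]
scene disc [264 233  33  24 616] [0.6707 0.0033 0.016 ]
scene disc [305 235  33  23 616] [0.6666 0.0825 0.016 ]
scene disc [342 243  35  24 644] [0.6817 0.1551 0.016 ]
side 24 6 [359 216  14  20 210] bbox [ 0.4453 -0.1079  0.018 ] cent [ 0.4461 -0.1079  0.018 ] wid 0.0281
side 34 3 [384 171  19  25 345] bbox [ 0.464  -0.2545  0.023 ] cent [ 0.4643 -0.2544  0.023 ] wid 0.0431
side 44 18 [ 212  357   35   48 1300] bbox [0.4328 0.2843 0.028 ] cent [0.433 0.284 0.028] wid 0.0532
side 54 8 [ 285  256   33   49 1343] bbox [0.4569 0.087  0.033 ] cent [0.4581 0.0864 0.033 ] wid 0.0565
side disc [259 186  29  19 441] [ 0.6496 -0.0672  0.016 ]
side disc [228 200  31  21 499] [0.6673 0.0067 0.016 ]
side disc [201 221  33  23 596] [0.6636 0.0856 0.016 ]
side disc [166 238  35  26 690] [0.6783 0.1588 0.016 ]
```

View pics/crop.png

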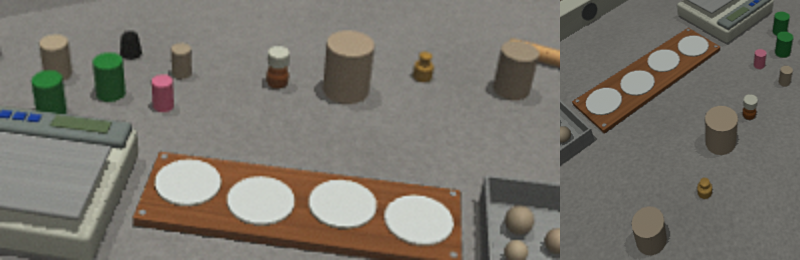

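The crop confirms it: four beige cores, with the smallest between the stopper and the jar, and the green and pink ones distinct. I need the neighbours' positions for finger clearance.

```bash
python3 - <<'E'
from h import *
c=manip.get_calibration("scene")
for n,u,v,z in(("stopper",215,168,.014),("g1",174,191,.02),("g2",205,183,.023),("pink",231.5,191,.018),("vial",289,178.5,.022),("brass",362,178,.015),("scraper",420,172,.01)): print(n,onz(c,u,v,z).round(3))
E
```

```text
stopper [ 0.417 -0.176  0.014]
g1 [ 0.529 -0.247  0.02 ]
g2 [ 0.494 -0.183  0.023]
pink [ 0.511 -0.119  0.018]
vial [0.453 0.006 0.022]
brass [0.419 0.179 0.015]
scraper [0.367 0.328 0.01 ]
```

Call:
servo_tool([
  [1,42,-30,0,0],
  [1,42,-30,0,0],
  [1,42,-30,0,0],
  [1,42,-30,0,0],
  [1,42,-30,0,0],
], grip_force=20)

```text
clock: 0.72
position: [0.3794, -0.3864, 0.2435]
eef_rot: [-3.086, -0.587, 0.0]
wrist_force: [0.3, -0.5, 0.7]
opening: 0.0918
finger_force: 0.0
```

Call:
servo_tool([
  [1,42,-30,0,0],
  [1,42,-30,0,0],
  [0.7,0,0,20,-0.95],
  [0.7,0,0,20,-0.95],
  [0.65,0,0,20,-0.95],
])

```text
clock: 1.35
position: [0.4348, -0.301, 0.1829]
eef_rot: [-2.843, -1.337, 0.0]
wrist_force: [0.7, -0.3, 0.0]
opening: 0.0665
finger_force: 0.0
```

```bash
cat > st.py <<'E'
from h import *
import sys
# usage: st.py x y z  -> shift in current tool axes (mm) to reach the target
def st(*t):
    o=manip.get_obs(); M=R.from_rotvec(o["eef_rot"]).as_matrix()
    print("t",round(o["clock"],2),"pos",o["position"].round(4),"a",np.degrees(np.arctan2(M[1,1],M[0,1])).round(1),"open",round(o["opening"]*1e3,1),"F",np.round(o["wrist_force"],1),"ff",np.round(o["finger_force"],1),"q",np.round(o["joint_pos"],2))
    if t: print("shift mm",(M.T@(np.array(t)-o["position"])*1e3).round(1))
if __name__=="__main__": st(*map(float,sys.argv[1:]))
E
python3 - <<'E'
from h import *; from st import st
st(.462,-.256,.028)
im,c=snap("wrist","pics/w1.png")
print(proj(c,(.462,-.256,.046)))
E
```

```text
t 1.35 pos [ 0.4348 -0.301   0.1829] a -39.6 open 66.5 F [ 0.7 -0.3  0. ] ff 0.0 q [ 1.09  0.4  -0.65  1.91  0.3   0.93 -0.4 ]
shift mm [ 52.   -7.7 154.9]
(np.float64(271.57290163073327), np.float64(141.73072084340083))
```

View pics/w1.png

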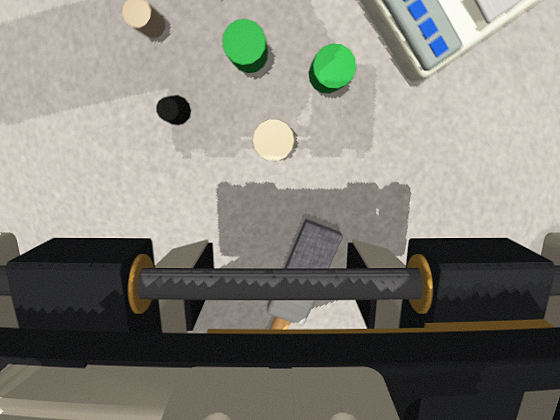

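The wrist view shows the core34 top at (273,140), against a predicted (271.6,141.7), so the position is confirmed. Going down now.

Call:
servo_tool([
  [0.65,52,-8,0,0],
  [0.65,0,0,50,0],
  [0.65,0,0,55,0],
  [0.65,0,0,35,0],
  [0.65,0,0,15,0],
])

```text
clock: 2.02
position: [0.4609, -0.2557, 0.0269]
eef_rot: [-2.845, -1.325, 0.003]
wrist_force: [1.2, -0.1, 0.6]
opening: 0.0594
finger_force: 0.0
```

```bash
python3 st.py .462 -.256 .028
```

```text
t 2.02 pos [ 0.4609 -0.2557  0.0269] a -40.1 open 59.4 F [ 1.2 -0.1  0.6] ff 0.0 q [ 0.87  0.64 -0.52  1.99  0.51  0.65 -0.68]
shift mm [ 0.5  1.  -1.1]
```

Close, lift.

Call:
servo_tool([
  [0.2,0,0,0,0],
  [0.2,0,0,0,0],
  [0.2,0,0,0,0],
  [0.2,0,0,0,0],
  [0.2,0,0,-20,0],
])

```text
clock: 2.65
position: [0.4612, -0.256, 0.0487]
eef_rot: [-2.845, -1.328, 0.002]
wrist_force: [-0.5, 0.3, -1.0]
opening: 0.0328
finger_force: 20.0
```

Call:
servo_tool([
  [0.2,0,0,-40,0],
  [0.2,0,0,-40,0],
  [0.2,0,0,-30,0],
  [0.2,0,0,0,0],
  [0.2,0,0,0,0],
])

```text
clock: 3.28
position: [0.4616, -0.2564, 0.1586]
eef_rot: [-2.847, -1.328, 0.001]
wrist_force: [0.2, -0.3, -1.5]
opening: 0.0325
finger_force: 20.0
```

```bash
python3 st.py .669 .005 .044
```

```text
t 3.27 pos [ 0.4616 -0.2564  0.1586] a -40.0 open 32.5 F [ 0.2 -0.3 -1.5] ff 20.0 q [ 0.99  0.44 -0.66  1.93  0.34  0.89 -0.54]
shift mm [333.6  -8.9 114.5]
```

Call:
servo_tool([
  [0.2,48,-1,0,0],
  [0.2,48,-1,0,0],
  [0.2,48,-2,0,0],
  [0.2,48,-2,0,0],
  [0.2,40,-2,0,0],
])

```text
clock: 3.9
position: [0.605, -0.0713, 0.1569]
eef_rot: [-2.844, -1.329, 0.003]
wrist_force: [-0.5, -0.9, -0.9]
opening: 0.0323
finger_force: 20.0
```

Call:
servo_tool([
  [0.2,0,0,0,0],
  [0.2,0,0,0,0],
  [0.2,0,0,0,0],
  [0.2,0,0,0,0],
  [0.2,0,0,0,0],
])

```text
clock: 4.53
position: [0.6049, -0.0743, 0.1588]
eef_rot: [2.847, 1.327, -0.0]
wrist_force: [-0.1, 0.8, -0.5]
opening: 0.0326
finger_force: 20.0
```

```bash
cat > wd.py <<'E'
from h import *; from st import st
import sys
def discs(f):
    im,c=snap("wrist",f); h=cv2.cvtColor(np.ascontiguousarray(im),cv2.COLOR_RGB2HSV)
    m=((h[...,1]<40)&(h[...,2]>170)).astype(np.uint8)
    for k in cv2.findContours(m,cv2.RETR_EXTERNAL,cv2.CHAIN_APPROX_NONE)[0]:
        if cv2.contourArea(k)<1500: continue
        (u,v),ax,_=cv2.fitEllipse(k); print("ell",round(u),round(v),np.round(ax),cv2.boundingRect(k),onz(c,u,v,.016).round(4))
    for p in((.651,-.069),(.669,.005),(.665,.084),(.680,.157)): print(p,np.round(proj(c,p+(.016,))))
if __name__=="__main__": st(.669,.005,.044); discs(sys.argv[1])
E
python3 wd.py pics/w2.png
```

```text
t 4.53 pos [ 0.6049 -0.0743  0.1588] a -40.0 open 32.6 F [-0.1  0.8 -0.5] ff 20.0 q [ 0.56  0.58 -0.66  1.72  0.41  0.98 -0.95]
shift mm [101.9  -1.9 114.8]
ell 195 204 [ 59. 136.] (119, 159, 150, 79) [ 0.547  -0.0267  0.016 ]
ell 320 164 [76. 78.] (281, 126, 78, 77) [ 0.651  -0.0697  0.016 ]
ell 280 79 [81. 84.] (239, 37, 82, 85) [0.6691 0.0039 0.016 ]
ell 463 99 [211. 302.] (322, 0, 238, 267) [ 0.7752 -0.1033  0.016 ]
ell 210 20 [49. 89.] (168, 0, 84, 47) [0.6565 0.0728 0.016 ]
ell 68 63 [148. 176.] (0, 0, 165, 158) [0.5478 0.1259 0.016 ]
(0.651, -0.069) [319. 163.]
(0.669, 0.005) [279.  78.]
(0.665, 0.084) [208.   0.]
(0.68, 0.157) [159. -89.]
```

View pics/w2.png

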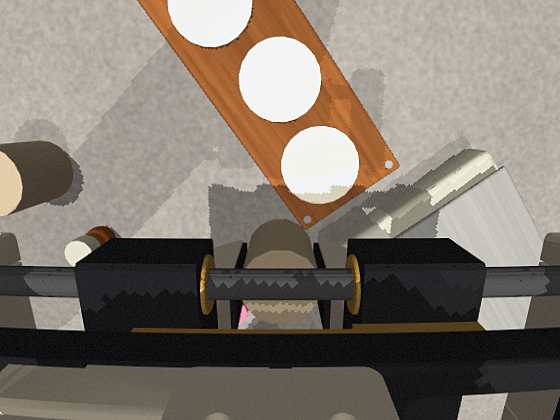

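The wrist view agrees to 1 mm: disc A at (320,164) and disc B at (280,79). Moving to B.

Call:
servo_tool([
  [0.2,51,-1,0,0],
  [0.2,51,-1,0,0],
  [0.2,0,0,40,0],
  [0.2,0,0,40,0],
  [0.2,0,0,20,0],
])

```text
clock: 5.2
position: [0.6676, 0.0056, 0.0563]
eef_rot: [-2.846, -1.328, 0.005]
wrist_force: [-0.7, 0.2, -0.6]
opening: 0.0323
finger_force: 20.0
```

Call:
servo_tool([
  [0.2,0,0,10,0],
  [0.2,0,0,0,0],
  [0.2,0,0,0,0],
  [0.2,0,0,0,0],
  [0.2,0,0,0,0],
])

```text
clock: 5.82
position: [0.6696, 0.0059, 0.0496]
eef_rot: [2.846, 1.328, 0.002]
wrist_force: [-0.2, 0.7, -0.8]
opening: 0.0326
finger_force: 20.0
```

```bash
python3 st.py .669 .0045 .043
```

```text
t 5.83 pos [0.6696 0.0059 0.0496] a -40.0 open 32.6 F [-0.2  0.7 -0.8] ff 20.0 q [ 0.34  0.8  -0.57  1.61  0.53  0.89 -1.13]
shift mm [-1.5  0.4  6.6]
```

Call:
servo_tool([
  [0.2,-1.5,0.5,3,0],
  [0.2,0,0,3,0],
  [0.2,0,0,0,0],
  [0.2,0,0,0.5,0],
  [0.2,0,0,0,0],
])

```text
clock: 6.45
position: [0.6692, 0.0049, 0.0459]
eef_rot: [2.845, 1.328, 0.001]
wrist_force: [-8.6, -0.6, 22.6]
opening: 0.0325
finger_force: 20.0
```

```bash
python3 st.py .669 .0045 .043
```

```text
t 6.45 pos [0.6692 0.0049 0.0459] a -40.0 open 32.5 F [-8.6 -0.6 22.6] ff 20.0 q [ 0.34  0.8  -0.57  1.62  0.53  0.88 -1.13]
shift mm [-0.4  0.1  2.9]
```

Contact; ease off and release.

Call:
servo_tool([
  [0.2,0,0,-2,0],
  [0.2,0,0,0,0],
  [0.45,0,0,0,0],
  [0.55,0,0,0,0],
  [0.55,0,0,0,0],
])

```text
clock: 7.08
position: [0.6683, 0.0044, 0.0438]
eef_rot: [-2.847, -1.328, 0.001]
wrist_force: [0.4, -0.1, 0.2]
opening: 0.0501
finger_force: 0.0
```

Call:
servo_tool([
  [0.55,0,0,-30,0],
  [0.55,0,0,-50,0],
  [0.55,0,0,-50,0],
  [0.55,0,0,0,0],
  [0.55,0,0,0,0],
])

```text
clock: 7.7
position: [0.6682, 0.0042, 0.1737]
eef_rot: [2.847, 1.328, -0.001]
wrist_force: [-0.2, -0.5, -1.0]
opening: 0.0502
finger_force: 0.0
```

```bash
python3 st.py .446 -.108 .16
```

```text
t 7.7 pos [0.6682 0.0042 0.1737] a -40.0 open 50.2 F [-0.2 -0.5 -1. ] ff 0.0 q [ 0.39  0.66 -0.65  1.56  0.43  1.08 -1.06]
shift mm [-228.7  -98.2   13.9]
```

Call:
servo_tool([
  [0.55,-56,-20,0,0],
  [0.55,-56,-20,0,0],
  [0.55,-56,-20,0,0],
  [0.55,-56,-20,0,0],
  [0.55,-56,-18,0,0],
])

```text
clock: 8.32
position: [0.4104, -0.1477, 0.1726]
eef_rot: [-2.845, -1.327, 0.003]
wrist_force: [0.1, -0.8, 0.7]
opening: 0.0508
finger_force: 0.0
```

Call:
servo_tool([
  [0.55,0,0,0,0],
  [0.55,0,0,0,0],
  [0.55,0,0,0,0],
  [0.55,0,0,0,0],
  [0.55,0,0,0,0],
])

```text
clock: 8.95
position: [0.4141, -0.1463, 0.1741]
eef_rot: [-2.845, -1.331, -0.0]
wrist_force: [-0.4, -0.3, -0.1]
opening: 0.0503
finger_force: 0.0
```

```bash
cat > wc.py <<'E'
from h import *; from st import st
import sys
# wc.py file x y height : measure the bright top face of a core near a predicted place
f,x,y,H=sys.argv[1],*map(float,sys.argv[2:5])
im,c=snap("wrist",f); u0,v0=proj(c,(x,y,H)); h=cv2.cvtColor(np.ascontiguousarray(im),cv2.COLOR_RGB2HSV)
m=((h[...,0]>8)&(h[...,0]<28)&(h[...,1]>25)&(h[...,2]>190)).astype(np.uint8)
print("pred",u0,v0)
for k in cv2.findContours(m,cv2.RETR_EXTERNAL,cv2.CHAIN_APPROX_NONE)[0]:
    if cv2.contourArea(k)<300: continue
    (u,v),ax,_=cv2.fitEllipse(k); print("ell",round(u),round(v),np.round(ax),onz(c,u,v,H).round(4), "diam",np.linalg.norm(onz(c,u+ax[0]/2,v,H)-onz(c,u-ax[0]/2,v,H)).round(4))
st(x,y,float(sys.argv[5]))
E
python3 wc.py pics/w3.png .446 -.108 .036 .022
```

```text
pred 281.0582494113311 144.4188671184815
ell 281 146 [28. 28.] [ 0.4454 -0.1091  0.036 ] diam 0.0225
ell 431 7 [19. 39.] [ 0.6019 -0.1008  0.036 ] diam 0.0146
t 9.0 pos [ 0.414  -0.1465  0.1741] a -39.9 open 50.5 F [-0.1 -0.9 -0.1] ff 0.0 q [ 0.94  0.26 -0.74  2.12  0.23  0.85 -0.64]
shift mm [ 5.000e+01 -1.000e-01  1.522e+02]
```

Call:
servo_tool([
  [0.55,49,0,0,0],
  [0.55,0,0,50,0],
  [0.55,0,0,55,0],
  [0.55,0,0,30,0],
  [0.55,0,0,16,0],
])

```text
clock: 9.62
position: [0.4443, -0.1089, 0.0216]
eef_rot: [-2.845, -1.329, 0.003]
wrist_force: [-0.1, -0.8, 0.0]
opening: 0.0506
finger_force: 0.0
```

Call:
servo_tool([
  [0.1,0,0,0,0],
  [0.1,0,0,0,0],
  [0.1,0,0,0,0],
  [0.1,0,0,0,0],
  [0.1,0,0,0,0],
])

```text
clock: 10.25
position: [0.4461, -0.11, 0.0243]
eef_rot: [2.845, 1.327, 0.002]
wrist_force: [-1.0, 0.5, 7.7]
opening: 0.0227
finger_force: 20.0
```

Call:
servo_tool([
  [0.1,0,0,-20,0],
  [0.1,0,0,-50,0],
  [0.1,0,0,-50,0],
  [0.1,0,0,0,0],
  [0.1,0,0,0,0],
])

```text
clock: 10.88
position: [0.4446, -0.11, 0.1432]
eef_rot: [2.847, 1.327, -0.001]
wrist_force: [0.5, -0.2, -0.5]
opening: 0.0222
finger_force: 20.0
```

```bash
python3 st.py .651 -.0695 .04
```

```text
t 10.88 pos [ 0.4446 -0.11    0.1432] a -40.0 open 22.2 F [ 0.5 -0.2 -0.5] ff 20.0 q [ 0.82  0.36 -0.74  2.1   0.34  0.8  -0.82]
shift mm [163.8 132.  103.2]
```

Call:
servo_tool([
  [0.1,41,33,0,0],
  [0.1,41,33,0,0],
  [0.1,41,33,0,0],
  [0.1,41,33,0,0],
  [0.1,0,0,30,0],
])

```text
clock: 11.5
position: [0.6562, -0.066, 0.113]
eef_rot: [2.845, 1.331, 0.009]
wrist_force: [-0.9, 0.5, -0.7]
opening: 0.0225
finger_force: 20.0
```

Call:
servo_tool([
  [0.1,0,0,40,0],
  [0.1,0,0,20,0],
  [0.1,0,0,0,0],
  [0.1,0,0,0,0],
  [0.1,0,0,0,0],
])

```text
clock: 12.12
position: [0.6529, -0.0688, 0.055]
eef_rot: [2.846, 1.328, 0.004]
wrist_force: [-1.1, 0.1, -0.8]
opening: 0.0226
finger_force: 20.0
```

```bash
python3 st.py .651 -.0695 .042
```

```text
t 12.12 pos [ 0.6529 -0.0688  0.055 ] a -40.0 open 22.6 F [-1.1  0.1 -0.8] ff 20.0 q [ 0.48  0.78 -0.6   1.65  0.54  0.88 -1.03]
shift mm [-1.8 -1.  13. ]
```

Call:
servo_tool([
  [0.1,-2,-1,5,0],
  [0.1,0,0,5,0],
  [0.1,0,0,0,0],
  [0.1,0,0,0,0],
  [0.1,0,0,0,0],
])

```text
clock: 12.75
position: [0.6497, -0.0694, 0.0433]
eef_rot: [2.847, 1.329, 0.0]
wrist_force: [0.3, -0.2, -0.4]
opening: 0.0222
finger_force: 20.0
```

```bash
python3 st.py .651 -.0695 .042
```

```text
t 12.75 pos [ 0.6497 -0.0694  0.0433] a -40.0 open 22.2 F [ 0.3 -0.2 -0.4] ff 20.0 q [ 0.48  0.79 -0.59  1.66  0.55  0.86 -1.04]
shift mm [0.8 1.1 1.3]
```

Call:
servo_tool([
  [0.1,1,0.5,1.5,0],
  [0.1,0,0,1,0],
  [0.1,0,0,0,0],
  [0.1,0,0,0,0],
  [0.1,0,0,0,0],
])

```text
clock: 13.38
position: [0.6506, -0.0691, 0.0408]
eef_rot: [2.847, 1.328, 0.0]
wrist_force: [0.7, 0.8, 0.2]
opening: 0.0223
finger_force: 20.0
```

Call:
servo_tool([
  [0.1,0,0,1,0],
  [0.1,0,0,0,0],
  [0.1,0,0,0,0],
  [0.1,0,0,0,0],
  [0.1,0,0,0,0],
])

```text
clock: 14.0
position: [0.6507, -0.0691, 0.0404]
eef_rot: [2.846, 1.328, 0.0]
wrist_force: [-2.0, -0.4, 5.3]
opening: 0.0227
finger_force: 20.0
```

Call:
servo_tool([
  [0.1,0,0,-1,0],
  [0.35,0,0,0,0],
  [0.45,0,0,0,0],
  [0.45,0,0,0,0],
  [0.45,0,0,-30,0],
])

```text
clock: 14.62
position: [0.6483, -0.0692, 0.0684]
eef_rot: [-2.844, -1.327, 0.007]
wrist_force: [-0.3, -0.5, -0.3]
opening: 0.0416
finger_force: 0.0
```

Call:
servo_tool([
  [0.8,0,0,-50,0],
  [0.8,0,0,-50,0],
  [0.8,0,0,-20,0],
  [0.8,0,0,0,0],
  [0.8,0,0,0,0],
])

```text
clock: 15.25
position: [0.6493, -0.0694, 0.1887]
eef_rot: [-2.846, -1.328, 0.004]
wrist_force: [-0.3, 0.1, 0.5]
opening: 0.0735
finger_force: 0.0
```

```bash
python3 st.py .432 .284 .19; python3 -c "
from h import *
snap('side','pics/side1.png')"
```

```text
t 15.25 pos [ 0.6493 -0.0694  0.1887] a -40.0 open 73.5 F [-0.3  0.1  0.5] ff 0.0 q [ 0.54  0.62 -0.69  1.58  0.43  1.09 -0.95]
shift mm [ 131.2 -393.6   -0.7]
```

View pics/side1.png

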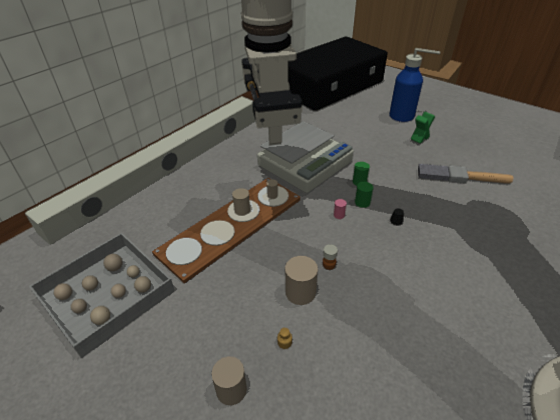

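Cores 24 and 34 stand upright on their discs, at (272,190) and (241,203) in the side view. Next is core 44.

Call:
servo_tool([
  [0.8,12,-54,0,0],
  [0.8,12,-54,0,0],
  [0.8,13,-54,0,0],
  [0.8,13,-54,0,0],
  [0.8,13,-54,0,0],
])

```text
clock: 15.92
position: [0.482, 0.1535, 0.1892]
eef_rot: [-2.846, -1.328, 0.004]
wrist_force: [-0.5, 0.5, -0.2]
opening: 0.074
finger_force: 0.0
```

Call:
servo_tool([
  [0.8,13,-54,0,0],
  [0.8,13,-54,0,0],
  [0.8,13,-56,0,0],
  [0.8,0,0,0,0.9],
  [0.8,0,0,0,0.9],
])

```text
clock: 16.55
position: [0.3818, 0.2881, 0.1893]
eef_rot: [3.021, 0.863, -0.005]
wrist_force: [0.7, 0.0, 0.1]
opening: 0.0731
finger_force: 0.0
```

Call:
servo_tool([
  [0.8,0,0,0,0.9],
  [0.8,0,0,0,0.9],
  [0.8,0,0,0,0.9],
  [0.8,0,0,0,1],
  [0.8,0,0,0,0],
])

```text
clock: 17.18
position: [0.3827, 0.2873, 0.1895]
eef_rot: [3.137, -0.135, -0.003]
wrist_force: [-0.3, 0.6, 0.3]
opening: 0.0734
finger_force: 0.0
```

```bash
python3 wc.py pics/w4.png .432 .284 .056 .033
```

```text
pred 279.2418967591602 143.8310969484893
ell 265 228 [12. 56.] [0.3633 0.3025 0.056 ] diam 0.0099
ell 185 202 [ 19. 118.] [0.3917 0.367  0.056 ] diam 0.0157
ell 280 134 [34. 57.] [0.4394 0.2828 0.056 ] diam 0.0271
ell 530 92 [60. 72.] [0.4579 0.0785 0.056 ] diam 0.053
t 17.23 pos [0.3828 0.2874 0.1897] a -95.0 open 73.5 F [-0.   0.  -0.1] ff 0.0 q [-0.12  0.3  -0.67  2.01  0.24  0.91 -2.57]
shift mm [ 49.6  -1.  156.6]
```

View pics/w4.png

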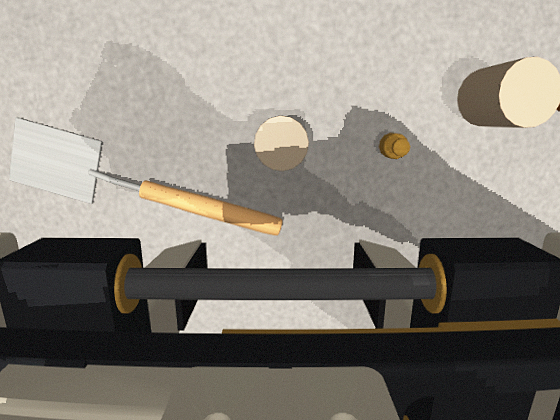

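The wrist view shows core 44's top at (281,143), against a prediction of (279,144), and a spatula handle tip at (280,226). Joint 7 sits at its limit at this turn, so I will turn back the other way, to a = +30°, which also clears the handle.

Call:
servo_tool([
  [0.7,0,0,0,-1],
  [0.7,0,0,0,-1],
  [0.7,0,0,0,-1],
  [0.7,0,0,0,-1],
  [0.7,0,0,0,-1],
])

```text
clock: 17.85
position: [0.3832, 0.2876, 0.1902]
eef_rot: [-2.899, -1.21, 0.002]
wrist_force: [1.0, 0.3, 0.6]
opening: 0.0643
finger_force: 0.0
```

Call:
servo_tool([
  [0.7,0,0,0,-1],
  [0.7,0,0,0,-1],
  [0.7,0,0,0,-1],
  [0.7,0,0,0,-1],
  [0.7,0,0,0,-1],
])

```text
clock: 18.48
position: [0.3832, 0.2876, 0.1903]
eef_rot: [-2.116, -2.321, 0.001]
wrist_force: [-0.4, -0.7, 0.4]
opening: 0.0642
finger_force: 0.0
```

Call:
servo_tool([
  [0.7,0,0,0,-1],
  [0.7,0,0,0,-1],
  [0.7,0,0,0,-0.5],
  [0.7,0,0,0,0],
  [0.7,0,0,0,0],
])

```text
clock: 19.1
position: [0.3834, 0.2877, 0.1905]
eef_rot: [-1.573, -2.719, 0.0]
wrist_force: [0.7, 0.0, 0.6]
opening: 0.0643
finger_force: 0.0
```

```bash
python3 st.py .4325 .283 .033
```

```text
t 19.1 pos [0.3834 0.2877 0.1905] a 29.9 open 64.3 F [0.7 0.  0.6] ff 0.0 q [ 0.23  0.46 -1.14  2.    0.51  0.99 -0.64]
shift mm [-28.6  40.3 157.5]
```

Call:
servo_tool([
  [0.7,-28.5,40.5,0,0],
  [0.7,0,0,0,0],
  [0.7,0,0,50,0],
  [0.7,0,0,30,0],
  [0.7,0,0,0,0],
])

```text
clock: 19.73
position: [0.4308, 0.2825, 0.109]
eef_rot: [-1.569, -2.719, 0.006]
wrist_force: [0.6, -0.6, 0.2]
opening: 0.064
finger_force: 0.0
```

```bash
python3 st.py .4325 .283 .033
```

```text
t 19.73 pos [0.4308 0.2825 0.109 ] a 30.0 open 64.0 F [ 0.6 -0.6  0.2] ff 0.0 q [ 0.13  0.63 -0.98  1.98  0.67  0.9  -0.68]
shift mm [-0.4  2.1 76. ]
```

Call:
servo_tool([
  [0.7,0,0,40,0],
  [0.7,0,0,36,0],
  [0.7,0,0,0,0],
  [0.3,0,0,0,0],
  [0.3,0,0,0,0],
], grip_force=30)

```text
clock: 20.35
position: [0.434, 0.2844, 0.0367]
eef_rot: [1.57, 2.72, 0.004]
wrist_force: [0.3, -0.5, 0.4]
opening: 0.0484
finger_force: 0.0
```

Call:
servo_tool([
  [0.3,0,0,0,0],
  [0.3,0,0,0,0],
  [0.3,0,0,-20,0],
  [0.3,0,0,-50,0],
  [0.3,0,0,-50,0],
])

```text
clock: 20.98
position: [0.4323, 0.2834, 0.1568]
eef_rot: [-1.569, -2.721, 0.0]
wrist_force: [1.7, -0.2, -1.7]
opening: 0.0425
finger_force: 30.0
```

Call:
servo_tool([
  [0.3,0,0,-20,0],
  [0.3,0,0,0,-1],
  [0.3,0,0,0,-1],
  [0.3,0,0,0,-1],
  [0.3,0,0,0,0],
])

```text
clock: 21.6
position: [0.4323, 0.2829, 0.1743]
eef_rot: [-0.814, -3.033, 0.001]
wrist_force: [0.7, 1.0, -1.4]
opening: 0.0424
finger_force: 30.0
```

```bash
python3 st.py .666 .0835 .1
```

```text
t 21.6 pos [0.4323 0.2829 0.1743] a 59.9 open 42.4 F [ 0.7  1.  -1.4] ff 30.0 q [ 0.27  0.62 -1.19  1.93  0.66  1.06 -0.16]
shift mm [-302.2  -55.4   74. ]
```

Call:
servo_tool([
  [0.3,-50,-9,0,0],
  [0.3,-50,-9,0,0],
  [0.3,-50,-9,0,0],
  [0.3,-50,-9,0,0],
  [0.3,-50,-9,0,0],
])

```text
clock: 22.22
position: [0.6278, 0.1181, 0.1745]
eef_rot: [-0.819, -3.033, 0.001]
wrist_force: [0.3, 1.2, -1.9]
opening: 0.0424
finger_force: 30.0
```

Call:
servo_tool([
  [0.3,-50,-10,0,0],
  [0.3,0,0,0,1],
  [0.3,0,0,0,1],
  [0.3,0,0,0,1],
  [0.3,0,0,0,1],
])

```text
clock: 22.85
position: [0.6648, 0.0859, 0.1744]
eef_rot: [-1.813, -2.565, 0.001]
wrist_force: [0.8, -0.0, -2.7]
opening: 0.0425
finger_force: 30.0
```

Call:
servo_tool([
  [0.3,0,0,0,1],
  [0.3,0,0,0,1],
  [0.3,0,0,0,0],
  [0.3,0,0,0,0],
  [0.3,0,0,0,0],
])

```text
clock: 23.48
position: [0.6651, 0.0859, 0.1746]
eef_rot: [-2.219, -2.223, 0.0]
wrist_force: [-0.5, 0.3, -1.6]
opening: 0.043
finger_force: 30.0
```

```bash
python3 st.py .6655 .0836 .053;python3 wd.py pics/w5.png
```

```text
t 23.48 pos [0.6651 0.0859 0.1746] a 0.1 open 43.0 F [-0.5  0.3 -1.6] ff 30.0 q [ 0.4   0.73 -0.87  1.54  0.6   1.14 -0.59]
shift mm [ -2.4   0.4 121.6]
t 23.48 pos [0.6651 0.0859 0.1746] a 0.1 open 43.0 F [-0.5  0.3 -1.6] ff 30.0 q [ 0.4   0.73 -0.87  1.54  0.6   1.14 -0.59]
shift mm [-81.    3.8 130.6]
ell 280 196 [54. 75.] (245, 168, 71, 56) [0.6645 0.0895 0.016 ]
ell 297 120 [75. 77.] (259, 81, 77, 78) [0.679  0.1563 0.016 ]
ell 265 122 [266. 653.] (0, 0, 551, 267) [0.6512 0.1541 0.016 ]
(0.651, -0.069) [267. 346.]
(0.669, 0.005) [285. 281.]
(0.665, 0.084) [281. 202.]
(0.68, 0.157) [298. 119.]
```

Call:
servo_tool([
  [0.3,-2.4,0,0,0],
  [0.3,0,0,45,0],
  [0.3,0,0,45,0],
  [0.3,0,0,25,0],
  [0.3,0,0,3,0],
])

```text
clock: 24.15
position: [0.664, 0.0832, 0.0549]
eef_rot: [-2.219, -2.221, 0.004]
wrist_force: [-0.2, 0.2, -2.1]
opening: 0.0425
finger_force: 30.0
```

Call:
servo_tool([
  [0.3,0,0,1,0],
  [0.3,0,0,1,0],
  [0.3,0,0,0,0],
  [0.3,0,0,0,0],
  [0.3,0,0,0,0],
])

```text
clock: 24.78
position: [0.6654, 0.0835, 0.0551]
eef_rot: [2.221, 2.222, 0.0]
wrist_force: [0.7, 0.1, -2.3]
opening: 0.0424
finger_force: 30.0
```

```bash
python3 st.py .6655 .0836 .05
```

```text
t 24.77 pos [0.6654 0.0835 0.0551] a 0.0 open 42.4 F [ 0.7  0.1 -2.3] ff 30.0 q [ 0.35  0.87 -0.78  1.6   0.7   0.97 -0.66]
shift mm [0.1 0.1 5.1]
```

Call:
servo_tool([
  [0.3,0,0,2,0],
  [0.3,0,0,1,0],
  [0.3,0,0,0,0],
  [0.3,0,0,0,0],
  [0.3,0,0,0,0],
])

```text
clock: 25.4
position: [0.6652, 0.0836, 0.0523]
eef_rot: [2.221, 2.222, -0.0]
wrist_force: [-3.8, -1.3, 5.4]
opening: 0.0424
finger_force: 30.0
```

Call:
servo_tool([
  [0.3,0,0,-0.5,0],
  [0.55,0,0,0,0],
  [0.62,0,0,0,0],
  [0.62,0,0,0,0],
  [0.62,0,0,-40,0],
])

```text
clock: 26.02
position: [0.6627, 0.0826, 0.0891]
eef_rot: [-2.218, -2.219, 0.008]
wrist_force: [0.9, -0.0, 0.2]
opening: 0.0566
finger_force: 0.0
```

Call:
servo_tool([
  [0.62,0,0,-50,0],
  [1,0,0,-50,0],
  [1,0,0,-10,0],
  [1,0,-50,0,0],
  [1,0,-50,0,0],
])

```text
clock: 26.65
position: [0.5637, 0.0835, 0.2013]
eef_rot: [-2.221, -2.221, 0.0]
wrist_force: [-0.7, 0.6, 0.8]
opening: 0.0904
finger_force: 0.0
```

Call:
servo_tool([
  [1,-16,-50,0,0],
  [1,-16,-50,0,0],
  [1,-15,-8,0,0],
  [1,0,0,0,0],
  [1,0,0,0,0],
])

```text
clock: 27.28
position: [0.458, 0.0369, 0.2023]
eef_rot: [-2.221, -2.222, -0.002]
wrist_force: [0.7, 0.1, -0.0]
opening: 0.0919
finger_force: 0.0
```

```bash
python3 wc.py pics/w6.png .457 .0866 .066 .04
```

```text
pred 279.42639463974837 145.62341925613586
ell 515 230 [17. 35.] [0.6665 0.0145 0.066 ] diam 0.0168
ell 530 153 [45. 53.] [0.6693 0.0821 0.066 ] diam 0.0419
ell 280 146 [64. 65.] [0.4575 0.0863 0.066 ] diam 0.0522
ell 464 139 [ 23. 240.] [0.6088 0.0932 0.066 ] diam 0.0194
ell 446 151 [  5. 216.] [0.5948 0.0826 0.066 ] diam 0.0046
t 27.32 pos [0.4581 0.0373 0.2023] a 0.1 open 91.4 F [ 0.  -0.6 -0.4] ff 0.0 q [ 0.78  0.35 -1.07  2.04  0.38  0.96 -0.49]
shift mm [ 49.1  -1.1 162.4]
```

View pics/w6.png

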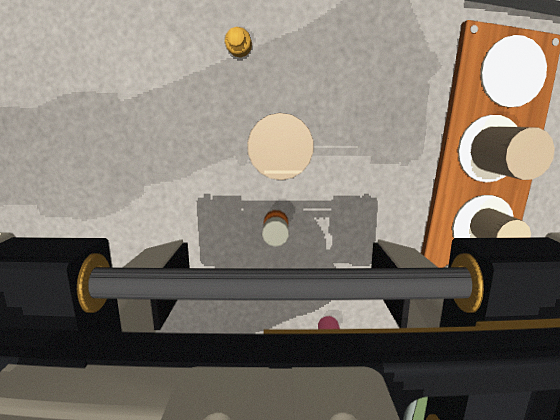

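The wrist view shows core 54's top at (280,146), as predicted. The jar at (275,230) is clear of the fingers.

Call:
servo_tool([
  [1,49,-0.5,0,0],
  [1,0,0,0,0],
  [1,0,0,40,0],
  [1,0,0,10,0],
  [1,0,0,0,0],
])

```text
clock: 27.95
position: [0.4564, 0.0857, 0.1519]
eef_rot: [-2.219, -2.221, 0.001]
wrist_force: [0.6, 0.3, 0.1]
opening: 0.0919
finger_force: 0.0
```

```bash
python3 st.py .4575 .0863 .04
```

```text
t 27.95 pos [0.4564 0.0857 0.1519] a 0.1 open 91.9 F [0.6 0.3 0.1] ff 0.0 q [ 0.59  0.45 -1.    2.07  0.49  0.88 -0.68]
shift mm [  0.5   1.4 111.9]
```

Call:
servo_tool([
  [1,0.5,0.5,40,0],
  [1,0,0,40,0],
  [1,0,0,30,0],
  [1,0,0,2,0],
  [0.45,0,0,0,0],
], grip_force=40)

```text
clock: 28.58
position: [0.4584, 0.0864, 0.0415]
eef_rot: [2.22, 2.221, 0.003]
wrist_force: [0.2, 0.4, 0.0]
opening: 0.0859
finger_force: 0.0
```

Call:
servo_tool([
  [0.4,0,0,0,0],
  [0.4,0,0,0,0],
  [0.4,0,0,0,0],
  [0.4,0,0,0,0],
  [0.4,0,0,-20,0],
])

```text
clock: 29.2
position: [0.4556, 0.0855, 0.0593]
eef_rot: [-2.219, -2.221, 0.004]
wrist_force: [0.2, 0.7, -2.7]
opening: 0.053
finger_force: 40.0
```

Call:
servo_tool([
  [0.4,0,0,-45,0],
  [0.4,0,0,-45,0],
  [0.4,0,0,-35,0],
  [0.4,0,0,0,0],
  [0.4,0,0,0,0],
])

```text
clock: 29.82
position: [0.4562, 0.0852, 0.1841]
eef_rot: [-2.221, -2.221, 0.003]
wrist_force: [0.0, -0.4, -2.9]
opening: 0.0526
finger_force: 40.0
```

```bash
python3 st.py .679 .1565 .06
```

```text
t 29.82 pos [0.4562 0.0852 0.1841] a 0.0 open 52.6 F [ 0.  -0.4 -2.9] ff 40.0 q [ 0.64  0.4  -1.05  2.04  0.43  0.94 -0.63]
shift mm [ 71.4 223.  123.6]
```

Call:
servo_tool([
  [0.4,14,44,0,0],
  [0.4,14,45,0,0],
  [0.4,14,45,0,0],
  [0.4,14,45,0,0],
  [0.4,15,44,0,0],
])

```text
clock: 30.45
position: [0.6802, 0.1569, 0.1814]
eef_rot: [-2.219, -2.221, 0.007]
wrist_force: [0.4, 0.0, -2.4]
opening: 0.0529
finger_force: 40.0
```

Call:
servo_tool([
  [0.4,0,0,0,0],
  [0.4,0,0,30,0],
  [0.4,0,0,30,0],
  [0.4,0,0,0,0],
  [0.4,0,0,0,0],
])

```text
clock: 31.08
position: [0.6797, 0.1573, 0.1251]
eef_rot: [-2.22, -2.222, 0.001]
wrist_force: [0.8, 0.3, -2.4]
opening: 0.0522
finger_force: 40.0
```

```bash
python3 st.py .679 .1565 .06
```

```text
t 31.07 pos [0.6797 0.1573 0.1251] a 0.1 open 52.2 F [ 0.8  0.3 -2.4] ff 40.0 q [ 0.26  0.83 -0.83  1.5   0.65  1.11 -0.71]
shift mm [-0.8 -0.6 65.1]
```

Call:
servo_tool([
  [0.4,-0.8,-0.5,35,0],
  [0.4,0,0,20,0],
  [0.4,0,0,8,0],
  [0.4,0,0,0,0],
  [0.4,0,0,0,0],
])

```text
clock: 31.7
position: [0.6805, 0.1568, 0.0635]
eef_rot: [2.22, 2.222, 0.003]
wrist_force: [0.8, -0.4, -3.5]
opening: 0.0523
finger_force: 40.0
```

Call:
servo_tool([
  [0.4,0,0,1,0],
  [0.4,0,0,1,0],
  [0.4,0,0,0,0],
  [0.4,0,0,0,0],
  [0.4,0,0,0,0],
])

```text
clock: 32.33
position: [0.6797, 0.1563, 0.0603]
eef_rot: [2.221, 2.222, 0.0]
wrist_force: [0.4, -0.1, -2.7]
opening: 0.0524
finger_force: 40.0
```

```bash
python3 st.py .679 .1565 .057
```

```text
t 32.33 pos [0.6797 0.1563 0.0603] a 0.0 open 52.4 F [ 0.4 -0.1 -2.7] ff 40.0 q [ 0.23  0.9  -0.79  1.53  0.71  1.02 -0.75]
shift mm [ 0.2 -0.7  3.3]
```

Call:
servo_tool([
  [0.4,0,0,1,0],
  [0.4,0,0,1,0],
  [0.4,0,0,0,0],
  [0.4,0,0,0,0],
  [0.4,0,0,0,0],
])

```text
clock: 32.95
position: [0.6797, 0.1563, 0.0583]
eef_rot: [2.221, 2.222, 0.0]
wrist_force: [0.0, -0.1, -2.6]
opening: 0.0527
finger_force: 40.0
```

Call:
servo_tool([
  [0.4,0,0,1,0],
  [0.4,0,0,0.5,0],
  [0.4,0,0,0,0],
  [0.4,0,0,0,0],
  [0.4,0,0,0,0],
])

```text
clock: 33.58
position: [0.6796, 0.1563, 0.0569]
eef_rot: [2.221, 2.222, -0.0]
wrist_force: [-0.3, -0.1, -0.7]
opening: 0.0521
finger_force: 40.0
```

Contact is starting (force −2.6 → −0.7 N). A touch lower, then release and lift away.

Call:
servo_tool([
  [0.4,0,0,0.3,0],
  [0.4,0,0,0,0],
  [0.7,0,0,0,0],
  [0.75,0,0,0,0],
  [0.75,0,0,0,0],
])

```text
clock: 34.2
position: [0.6799, 0.1565, 0.0565]
eef_rot: [2.221, 2.222, 0.001]
wrist_force: [-0.1, 0.6, -0.1]
opening: 0.0687
finger_force: 0.0
```

Call:
servo_tool([
  [0.75,0,0,-40,0],
  [0.75,0,0,-50,0],
  [0.75,0,0,-50,0],
  [0.75,0,0,0,0],
  [0.75,0,-50,0,0],
])

```text
clock: 34.83
position: [0.6319, 0.1555, 0.1961]
eef_rot: [2.224, 2.217, 0.004]
wrist_force: [-0.0, 0.2, 0.1]
opening: 0.0689
finger_force: 0.0
```

Call:
servo_tool([
  [0.75,-30,-50,0,0],
  [0.75,-40,-20,0,0],
  [0.75,-40,0,0,0],
  [0.75,-40,0,0,0],
  [0.75,-40,0,0,0],
])

```text
clock: 35.45
position: [0.5592, -0.0353, 0.1956]
eef_rot: [-2.22, -2.222, 0.001]
wrist_force: [0.6, -0.1, 1.2]
opening: 0.0689
finger_force: 0.0
```

Call:
servo_tool([
  [0.75,-40,0,0,0],
  [0.75,-40,0,0,0],
  [0.75,0,0,0,0],
  [0.75,0,0,0,0],
  [0.75,0,0,0,0],
])

```text
clock: 36.08
position: [0.5597, -0.1121, 0.1963]
eef_rot: [-2.218, -2.224, -0.001]
wrist_force: [-0.0, 0.2, -0.2]
opening: 0.0688
finger_force: 0.0
```

```bash
python3 - <<'E'
from h import *; from st import st
st()
P={24:(.651,-.0695),34:(.669,.0045),44:(.6655,.0836),54:(.679,.1565)}
out=[]
for n in("scene","side","wrist"):
    im,c=snap(n,f"pics/{n}9.png"); h=cv2.cvtColor(np.ascontiguousarray(im),cv2.COLOR_RGB2HSV)
    for d,p in P.items(): print(n,d,"foot",np.round(proj(c,p+(.016,))),"top",np.round(proj(c,p+(.016+(d+12)/1000,))))
    if n!="wrist": out.append(cv2.resize(np.ascontiguousarray((im[150:290,190:400] if n=="scene" else im[150:290,140:350])[:,:,::-1]),None,fx=1.9,fy=3))
cv2.imwrite("pics/fin.png",np.hstack(out))
E
```

```text
t 36.08 pos [ 0.5597 -0.1121  0.1963] a 0.2 open 68.8 F [-0.   0.2 -0.2] ff 0.0 q [ 0.87  0.56 -0.96  1.79  0.52  1.07 -0.27]
scene 24 foot [244. 235.] top [244. 221.]
scene 34 foot [281. 244.] top [281. 226.]
scene 44 foot [322. 246.] top [324. 224.]
scene 54 foot [360. 253.] top [365. 227.]
side 24 foot [273. 194.] top [272. 181.]
side 34 foot [243. 209.] top [241. 192.]
side 44 foot [217. 231.] top [213. 210.]
side 54 foot [184. 250.] top [177. 224.]
wrist 24 foot [377. 150.] top [389. 154.]
wrist 34 foot [402.  68.] top [422.  59.]
wrist 44 foot [403. -26.] top [430. -58.]
wrist 54 foot [ 422. -114.] top [ 456. -170.]
```

View pics/fin.png

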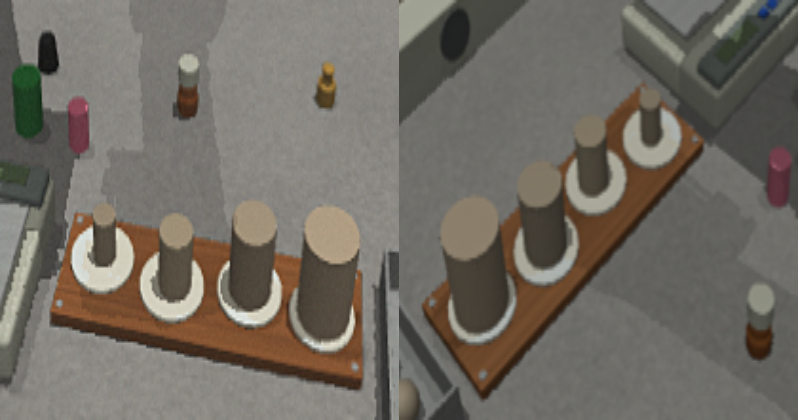

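View pics/scene9.png

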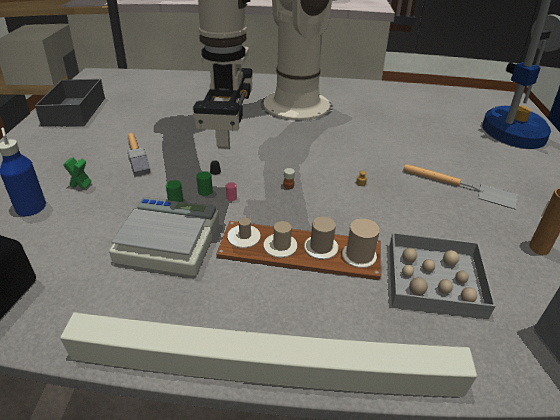

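All four cores stand in order, smallest at the balance, and the jar is upright. One quick numeric check of centring for the two small ones, from the wrist picture already needed.

```bash
for a in ".651 -.0695 .052" ".669 .0045 .062"; do python3 wc.py pics/w10.png $a .2; done
```

```text
pred 388.9783387559913 153.36638158983573
ell 388 152 [25. 28.] [ 0.6503 -0.0682  0.052 ] diam 0.0216
ell 420 102 [ 45. 203.] [ 0.6737 -0.0272  0.052 ] diam 0.0381
ell 356 49 [  6. 153.] [0.6187 0.0129 0.052 ] diam 0.0045
ell 316 223 [ 73. 114.] [ 0.5906 -0.1304  0.052 ] diam 0.0645
t 36.27 pos [ 0.5599 -0.1128  0.1965] a 0.1 open 68.9 F [ 0.4 -0.3 -0.7] ff 0.0 q [ 0.87  0.56 -0.95  1.79  0.52  1.07 -0.27]
shift mm [43.1 91.2 -3.5]
pred 422.10441790273626 58.44410459352841
ell 386 152 [25. 36.] [ 0.6452 -0.0681  0.062 ] diam 0.0204
ell 420 100 [ 45. 201.] [ 0.6701 -0.027   0.062 ] diam 0.0365
ell 357 72 [ 15. 124.] [ 0.6187 -0.0068  0.062 ] diam 0.0114
ell 317 219 [ 73. 108.] [ 0.5904 -0.1241  0.062 ] diam 0.0618
t 36.33 pos [ 0.5599 -0.1131  0.1965] a 0.1 open 69.2 F [ 0.6 -0.4 -0.3] ff 0.0 q [ 0.87  0.56 -0.95  1.79  0.52  1.07 -0.27]
shift mm [117.4 109.3  -3.5]
```

View pics/w10.png

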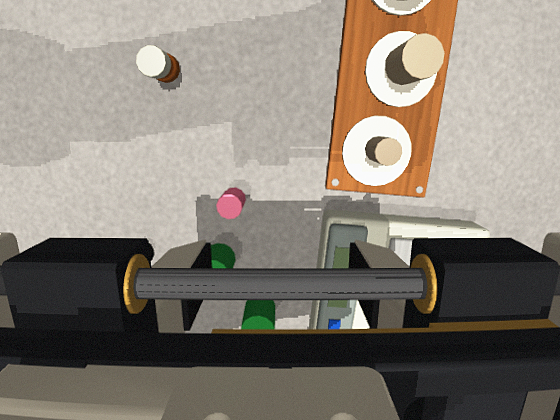

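Core 34's top is at about (423,56), against an ideal (422,58), so it is centred to about 2 mm; core 24 is within 1.5 mm. Handing in.

```bash
python3 -c "
from bench import manip
print(manip.sign_off())"
```

```text
the job is handed in; nothing more can be done
None
```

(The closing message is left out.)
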